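# Open the spring-lid paint box on the craft table

## Task

Press down the metal release tab at the front of the plywood paint box so that its lid springs ajar, then push the lid up and over until it rests fully open. Only press and push, gently, with the fingertips: leave the box standing where it is, pinch or lift nothing, and leave the bottle, the jar and the model house alone.

Things in the scene. Friction and masses are not known exactly. Their poses are not given: they have to be found in the camera images.
- paint_box: Plywood paint box, 130 mm deep (x) by 190 mm wide (y), 62 mm tall with the lid shut, about 2 kg, standing loose on the table. Origin: centre of its underside; x points from the front (tab side, facing the robot) to the hinge at the back, z up. The lid is a plain flat board that covers the whole top. Inside are closed paint pots up to 42 mm above the table.
- tab_pad (a point): Point to press on the release tab: on the upper face of the flat steel plate (36 mm wide) that sticks out 49 mm from the middle of the box's front, 13 mm from its free end, 44.5 mm above the table at rest. Pivot of the tab: 27 mm behind this point and 4.5 mm below it. A steel hook on the pivot rises to 67 mm above the table and holds the lid's front edge; pressing the plate down swings the hook forward, off the lid. The hook's upright stands 25 mm behind this point.
- tab (a joint): Turn of the release tab (rad): 0 at rest, grows as the plate is pressed down, stop at 0.35. The lid is released at about 0.22 (the pressed point is then some 6 mm lower, at 9.5 mm it meets the stop). Takes about 4 N at tab_pad to release, 5 to 6 N at the stop; a spring brings the tab back when it is let go.
- lid (a joint): Angle of the lid (rad): 0 shut, grows as the front edge swings up and back, stop at 1.92 (fully open, leaning back past upright). When released, a spring pin lifts it within about 0.5 s to about 0.6, where it stays. Past 1.6 it goes on to the stop by its own weight, slowly (damped hinge, up to about 2 s). A hard push against the stop would tip the box.
- lid_hinge (a point): Middle of the lid's hinge line, 65 mm behind the box's centre, 59 mm above the table; the hinge line runs along the box's y.
- lid_edge (a point): Middle of the lid's front edge, half-way through its 6 mm thickness, 130 mm from the hinge line. It moves with the lid; with the lid sprung ajar it is about 133 mm above the table, and the gap below it is open to the front. The lid weighs about 0.1 kg; under 1 N here moves it. The 8 mm pin that holds it ajar stands in the middle of the box, 30 mm in front of the hinge.
- sanitiser: Bystander: clear pump bottle with a white pump, 62 mm diameter, 155 mm tall. Origin: centre of its underside.
- model_house: Bystander: plywood model house, 90 by 112 mm over the roof, 107 mm tall. Origin: centre of its underside.
- glue_jar: Bystander: glue jar, 52 mm diameter, 75 mm tall. Origin: centre of its underside.

How it is judged (in metres and radians):
On the way, in this order (a step that is already met when the one before it is completed fails the run):
1. the release tab is pressed down (value of joint tab above 0.12 rad and contact force between the fingers and tab above 0.5 N).
2. the lid has sprung ajar by itself (value of joint lid between 0.35 and 0.8 rad and contact force between each of the arm, the fingers and lid below 0.2 N), for 0.1 s.
3. the lid is pushed up past upright by the robot (value of joint lid above 1.6 rad).
At the end, for the whole second after the job is handed in: The lid rests open at its stop (more than 1.8 of 1.92 rad), the tab has sprung back, the box stands flat within 30 mm of where it was, and the three bystanders stand upright within 30 mm of where they were (value of joint lid above 1.8 rad and value of joint tab below 0.08 rad and angle between paint_box's own z axis and vertical below 0.03 rad and distance of each of paint_box, sanitiser, model_house, glue_jar from where it was at the start of the episode below 0.03 m and linear speed of paint_box below 0.01 m/s and velocity of joint lid between -0.05 and 0.05 rad/s and angle between each of sanitiser, model_house, glue_jar's own z axis and vertical below 0.3 rad); the robot touches nothing.
It fails at once if the lid is squeezed or forced (over 15 N) (contact force between the fingers and lid above 15 N).
It fails at once if the tab is squeezed or forced (over 30 N) (contact force between the fingers and tab above 30 N).
It fails at once if the box is lifted, tipped (over 0.2 rad) or shoved (over 30 mm) (height (world z) of paint_box above 0.012 m or angle between paint_box's own z axis and vertical above 0.2 rad or distance of paint_box from where it was at the start of the episode above 0.03 m).
It fails at once if a bystander is moved over 30 mm, lifted or knocked over (not (angle between each of sanitiser, model_house, glue_jar's own z axis and vertical below 0.3 rad and distance of each of sanitiser, model_house, glue_jar from where it was at the start of the episode below 0.03 m)).
It also fails if it takes over 58 s, if anything falls off the work surface, if the arm or the gripper's body presses on something with over 40 N, if the wrist force passes 120 N, or if a joint passes its speed limit or range.

## Robot

A 6-joint arm with a two-finger parallel gripper is mounted at the origin on the work surface. World frame = base frame: x ahead of the robot, y to its left, z up, the work surface at z = 0. Lengths are in mm, angles in rad, forces in N, time in s.
With the tool pointing down it reaches from about 400 to 825 mm from the base axis. Payload 7 kg.
Tool frame: the origin (TCP) lies midway between the tips of the shut fingers; the grasp point (between the pads) lies 19 mm behind it; z points along the fingers, y is the line along which they close (so a half turn about z gives the same grasp; the last joint's range is limited). The gripper opens to 88 mm and grips with 3 to 60 N. Pads are 19 mm wide; open, the fingers measure 130 mm over their backs; the gripper's body (78 mm by 193 mm) begins 47 mm behind the grasp point.
Start: joints at [1.54, 0.359, 0.012, 0, -1.224, -0.288], TCP at [211.572, 640.962, 226.561] pointing down, gripper open.
Joint ranges: [-3.07, 3.07], [-1.43, 2.12], [-1.02, 1.25], [-3.03, 1.67], [-3.05, -0], [-3.03, 3.03]. Speed limits (rad/s): [2.39, 2.39, 3.01, 3.14, 3.14, 3.14].

## Interface

Orientations are given as a 3x3 rotation matrix whose columns are the frame's x, y, z axes.
In Python, from plant import r, eyes, workorder gives the robot as it stands. The module is installed in compiled form; this text tells all that it offers.
- The arm moves only by the tool play_rows, never from a script. Its argument "series" is a list of rows, each a list of 7 numbers: the opening, from -1 (shut) to 1 (fully open), then the shift along the tool's x, y, z in m, then the turn, a rotation vector about the tool's x, y, z in degrees. A call has exactly 8 rows; each row is the pose to reach, as a shift and turn from the pose commanded when the call began, along the tool's axes at that moment; what a row does not reach only later rows make up. A row lasts 1/10 s, in which the tool goes at most 50 mm and 8.59 degrees, less where a joint would pass 70% of its speed; a pose out of reach is approached as far as the arm can. A call with a gripper value outside its range is refused whole. The fingers move at their own pace and stop on an object; the grip force is fixed at half the most. Time passes only in rows, so rows that repeat a pose let the fingers close, or fill a call up. It gives the time, the measured TCP pose, the force, the opening and the grip force at its end, in the units of the state.
- r.get_state(): the state, without advancing time (a new reading comes with each control period).
- eyes.camera(name): name is "side" or "top"; returns a dict with "pixels" (480x640x3 uint8, red, green, blue), "depth" (480x640 float32, mm along the optical axis (not along the pixel's ray), 0 where there is no reading), "mtx" (3x3 intrinsics, pixels), "T" (4x4, takes a point from camera to world coordinates). Camera axes: x right, y down, z forward; pixel columns grow to the right and rows downward; lengths in mm; the calibration is good to about 2 mm. A picture is of the moment at which its call begins.
- workorder.job_done(): hands the job in; it is judged then, once.
The state is a dict: "t": time; "q": joint angles; "joint_vel": joint speeds; "tau": joint torques, N m; "tcp_pos": TCP position; "ee_rot": TCP orientation; "wrist_force": force on the tool from outside, world axes, zero at the start; "torque": the same for the moment, N m; "opening": finger opening in mm; "gripper_force": force on a finger pad.
Only numpy, scipy, OpenCV 4.12 (cv2) and the standard library are available. Lean on these libraries where they do the work, as an engineer would, in place of code of your own. Each camera call takes 0.05 s, during which the arm holds its last target. There are 200 camera calls.

## Working session

There is one attempt and no reset: what is moved stays moved. The work goes in short steps, Python scripts to look and compute and a tool call to move; the robot and the scene stay as the last step left them, time stands still between calls to the robot, and variables do not carry over. Pictures are saved under pics/ and viewed, at most 10 in all, crops included, and the job is handed in when it is done.

Besides the shell and the picture viewer there is one more tool, called in YAML: its name, and indented under it one key for each argument. play_rows: Moves the arm, as the interface text tells. Its arguments: {"type":"object","properties":{"series":{"type":"array","items":{"type":"array","items":{"type":"number"}}}},"required":["series"]}

```bash
mkdir -p pics
python3 - <<'E'
from plant import r, eyes
import cv2, numpy as np
s=r.get_state(); print({k:np.round(v,3).tolist() for k,v in s.items()})
for n in("side","top"):
    c=eyes.camera(n); np.savez(f"{n}0.npz",**c); cv2.imwrite(f"pics/{n}0.png",c["pixels"][:,:,::-1]); print(n,c["mtx"].tolist(),np.round(c["T"],3).tolist())
E
```

```text
{'t': 0.0, 'q': [1.54, 0.359, 0.011, -0.0, -1.224, -0.288], 'joint_vel': [0.001, 0.001, -0.0, 0.002, 0.002, 0.0], 'tau': [-0.0, -58.271, 29.306, 6.997, 0.007, -0.0], 'tcp_pos': [211.438, 640.506, 225.619], 'ee_rot': [[0.95, -0.314, -0.0], [-0.314, -0.95, -0.002], [0.0, 0.002, -1.0]], 'wrist_force': [0.045, 0.227, -0.014], 'torque': [0.007, -0.008, 0.031], 'gripper_force': 0.0, 'opening': 87.509}
side [[560.910696300925, 0.0, 325.2452838406674], [0.0, 560.910696300925, 241.14284855712765], [0.0, 0.0, 1.0]] [[0.763, -0.451, 0.462, 217.112], [-0.646, -0.522, 0.557, -480.207], [-0.009, -0.724, -0.69, 727.121], [0.0, 0.0, 0.0, 1.0]]
top [[556.6354732738005, 0.0, 319.53349466614685], [0.0, 556.6354732738005, 234.3581354071991], [0.0, 0.0, 1.0]] [[-0.023, -0.994, 0.111, 564.135], [-1.0, 0.024, 0.007, 49.533], [-0.01, -0.111, -0.994, 989.359], [0.0, 0.0, 0.0, 1.0]]
```

View pics/side0.png

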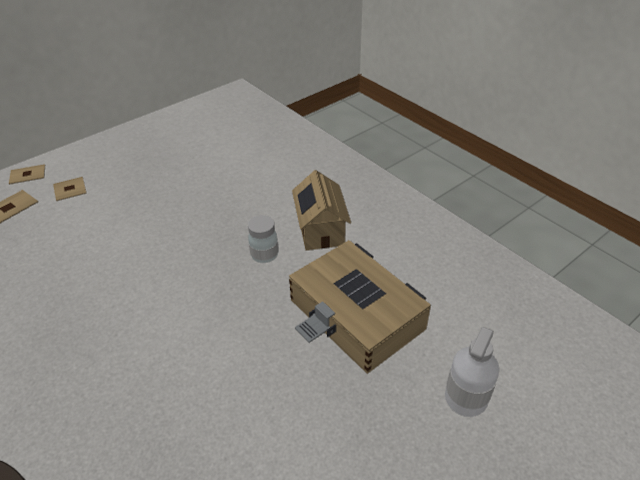

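View pics/top0.png

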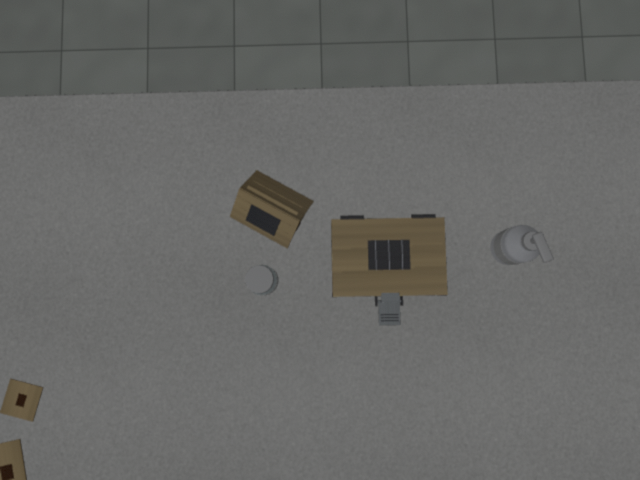

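The side view shows the box lid with corners near (290,278), (350,243), (430,305) and (367,350), and the tab's end at about (308,332). In the top view the lid spans about (331,219) to (447,297) and the tab's free end is at about (389,325). The house is at (272,208), the jar at (260,280) and the bottle at (517,244).

```bash
cat > h.py <<'E'
import numpy as np, cv2
def ray(c,uv):
    d=np.linalg.inv(c["mtx"])@np.array([uv[0],uv[1],1.]); return c["T"][:3,3],c["T"][:3,:3]@d
def onz(c,uv,z):
    o,d=ray(c,uv); return o+d*(z-o[2])/d[2]
def pts(c):
    v,u=np.mgrid[:480,:640]; z=c["depth"]; k=c["mtx"]
    P=np.stack([(u-k[0,2])/k[0,0]*z,(v-k[1,2])/k[1,1]*z,z],-1)
    return P@c["T"][:3,:3].T+c["T"][:3,3]
def tri(c1,a,c2,b):
    o1,d1=ray(c1,a);o2,d2=ray(c2,b)
    t=np.linalg.lstsq(np.stack([d1,-d2],1),o2-o1,rcond=None)[0]
    p,q=o1+d1*t[0],o2+d2*t[1]; return (p+q)/2,np.linalg.norm(p-q)
E
python3 - <<'E'
from h import *
T=dict(np.load("top0.npz"));S=dict(np.load("side0.npz"))
h=cv2.cvtColor(T["pixels"],cv2.COLOR_RGB2HSV); m=((h[...,1]>60)).astype(np.uint8)*255
m=cv2.morphologyEx(m,cv2.MORPH_CLOSE,np.ones((3,3)))
for c in cv2.findContours(m,cv2.RETR_EXTERNAL,cv2.CHAIN_APPROX_NONE)[0]:
    if cv2.contourArea(c)>1500:
        b=cv2.boxPoints(cv2.minAreaRect(c)); print("contour",b.round(1).tolist())
        print([onz(T,p,62)[:2].round(1).tolist() for p in b])
P=pts(T); 
for p in [(389,226),(389,285),(389,298),(389,308),(389,318),(389,322),(350,257),(430,257),(260,280),(517,244),(272,208)]: print(p,P[p[1],p[0]].round(1))
# lid corners triangulated
for a,b in [((331.5,219),(350,242)),((332,297),(290,278)),((445,218),(430,304)),((447,295),(367,350))]:
    p,e=tri(T,a,S,b);print(p.round(1),round(e,1))
# tab plate pixels by height
tm=((P[...,2]>36)&(P[...,2]<52)).astype(np.uint8);tm[:296]=0;tm[335:]=0;tm[:,:370]=0;tm[:,410:]=0
v,u=np.nonzero(tm);print("tab px",u.min(),u.max(),v.min(),v.max()); print(P[tm>0].min(0),P[tm>0].max(0),np.median(P[tm>0],0))
E
python3 - <<'E'
import cv2
for n,(x0,y0,x1,y1) in {"top":(320,205,460,335),"side":(280,235,440,380)}.items():
    i=cv2.imread(f"pics/{n}0.png")[y0:y1,x0:x1]; cv2.imwrite(f"pics/{n}0c.png",cv2.resize(i,None,fx=4,fy=4,interpolation=cv2.INTER_CUBIC))
E
```

```text
contour [[331.20001220703125, 219.10000610351562], [445.1000061035156, 217.3000030517578], [446.29998779296875, 294.29998779296875], [332.3999938964844, 296.1000061035156]]
[[693.2, 36.3], [691.6, -154.9], [563.2, -150.8], [564.5, 37.5]]
contour [[225.39999389648438, 213.8000030517578], [251.0, 167.0], [312.29998779296875, 200.60000610351562], [286.70001220703125, 247.3000030517578]]
[[706.7, 214.3], [786.0, 170.3], [725.6, 67.3], [647.4, 111.8]]
(389, 226) [679.  -60.2  63.2]
(389, 285) [580.6 -56.2  66.2]
(389, 298) [559.3 -55.3  67.7]
(389, 308) [542.5 -57.   46.8]
(389, 318) [525.8 -56.9  43.1]
(389, 322) [519.2 -56.4  44.8]
(350, 257) [628.5   6.6  64.2]
(430, 257) [ 625.6 -126.8   61.2]
(260, 280) [593.5 155.7  74.6]
(517, 244) [ 640.6 -259.6   98.7]
(272, 208) [706.9 131.2 109.3]
[696.7  34.   54.2] 5.5
[566.   36.1  53.3] 7.0
[ 691.5 -155.5   63.5] 3.4
[ 562.8 -152.9   59.8] 2.1
tab px 375 402 296 325
[514.21007261 -79.37811592  37.69440163] [563.07578724 -33.87161237  51.69066475] [535.73938697 -56.2328516   44.29700698]
```

View pics/top0c.png

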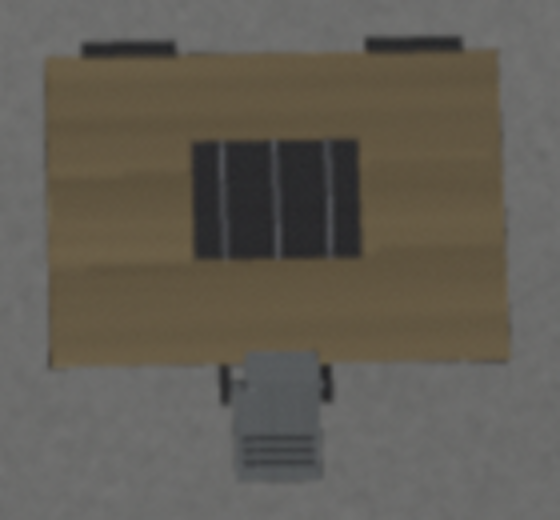

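View pics/side0c.png

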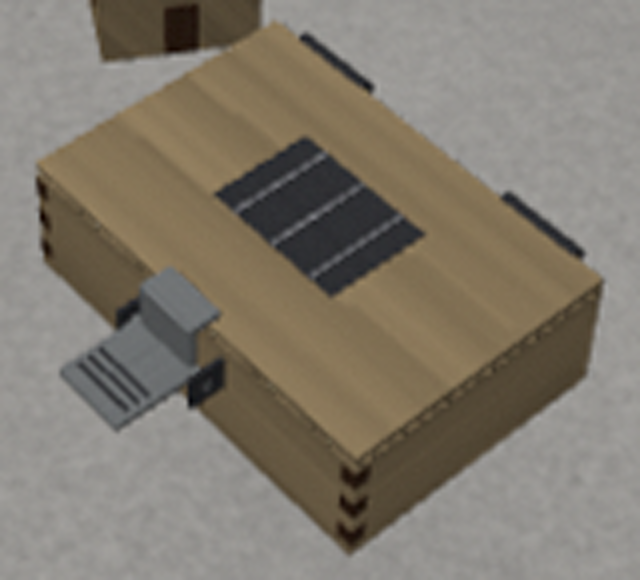

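The crops show the tab plate centred at about column 389, with its free end at row 325 and the hook at about rows 293–300. From these I put the lid at x 563–692 and y −154 to 37, with its middle at about (628, −58). tab_pad is then at about (527.5, −56.5, 44.5), and the hinge at x ≈ 692. I'll work out the transfer shifts next.

```bash
cat > mv.py <<'E'
import sys, numpy as np
from scipy.spatial.transform import Rotation as Ro
def Rt(th):
    t=np.radians(th);c,s=np.cos(t),np.sin(t); return np.array([[c,0,s],[0,-1,0],[s,0,-c]])
def delta(p0,R0,p1,R1):
    return (R0.T@(np.array(p1)-p0)/1000).round(4).tolist()+Ro.from_matrix(R0.T@R1).as_rotvec(degrees=True).round(2).tolist()
if __name__=="__main__":
    from plant import r
    s=r.get_state(); a=[float(v) for v in sys.argv[1:]]
    p,R=np.array(s["tcp_pos"]),np.array(s["ee_rot"])
    for i in range(0,len(a),4): print(a[i:i+4],delta(p,R,a[i:i+3],Rt(a[i+3])))
    print(np.round(s["t"],2),p.round(1),R.round(3).tolist(),np.round(s["wrist_force"],2),round(float(s["opening"]),1))
E
python3 mv.py 400 200 230 0
```

```text
[400.0, 200.0, 230.0, 0.0] [0.3172, 0.3592, -0.0037, 0.09, 0.01, -18.27]
0.1 [211.5 640.6 225.7] [[0.95, -0.314, -0.0], [-0.314, -0.95, -0.001], [0.0, 0.001, -1.0]] [ 0.36 -0.42  0.29] 87.5
```

play_rows:
  series:
    - [-1, 0.02, 0.023, 0, 0, 0, -2]
    - [-1, 0.05, 0.057, 0, 0, 0, -5]
    - [-1, 0.08, 0.091, 0, 0, 0, -8]
    - [-1, 0.115, 0.13, 0, 0, 0, -11]
    - [-1, 0.15, 0.17, 0, 0, 0, -14]
    - [-1, 0.185, 0.21, 0, 0, 0, -17]
    - [-1, 0.22, 0.25, 0, 0, 0, -18.27]
    - [-1, 0.25, 0.283, 0, 0, 0, -18.27]

```text
t: 0.9
tcp_pos: [357.8, 297.7, 226.5]
ee_rot: [[1.0, 0.001, -0.0], [0.001, -1.0, 0.0], [-0.0, -0.0, -1.0]]
wrist_force: [1.0, 0.1, 0.7]
opening: 28.8
gripper_force: 0.0
```

```bash
python3 mv.py 430 100 200 0 505 -56 150 15
```

```text
[430.0, 100.0, 200.0, 0.0] [0.0719, 0.1978, 0.0265, -0.01, 0.0, 0.08]
[505.0, -56.0, 150.0, 15.0] [0.1467, 0.3539, 0.0765, -0.02, 15.0, 0.08]
0.9 [357.8 297.7 226.5] [[1.0, 0.001, -0.0], [0.001, -1.0, 0.0], [-0.0, -0.0, -1.0]] [0.97 0.11 0.74] 28.8
```

play_rows:
  series:
    - [-1, 0.015, 0.04, 0.005, 0, 0, 0]
    - [-1, 0.034, 0.085, 0.015, 0, 2, 0]
    - [-1, 0.053, 0.13, 0.025, 0, 4, 0]
    - [-1, 0.072, 0.175, 0.035, 0, 6, 0]
    - [-1, 0.09, 0.22, 0.045, 0, 8, 0]
    - [-1, 0.11, 0.265, 0.055, 0, 10, 0]
    - [-1, 0.13, 0.31, 0.066, 0, 12.5, 0]
    - [-1, 0.1467, 0.354, 0.0765, 0, 15, 0]

```text
t: 1.7
tcp_pos: [504.9, -56.2, 150.0]
ee_rot: [[0.965, 0.0, 0.261], [0.0, -1.0, -0.0], [0.261, 0.0, -0.965]]
wrist_force: [0.6, 0.7, -0.5]
opening: 0.4
gripper_force: 0.0
```

```bash
python3 mv.py 532 -56.5 75 15 532 -56.5 55 15
```

```text
[532.0, -56.5, 75.0, 15.0] [0.0066, 0.0003, 0.0795, 0.01, -0.15, 0.03]
[532.0, -56.5, 55.0, 15.0] [0.0014, 0.0003, 0.0988, 0.01, -0.15, 0.03]
1.7 [504.9 -56.2 150. ] [[0.965, 0.0, 0.261], [0.0, -1.0, -0.0], [0.261, 0.0, -0.965]] [ 0.63  0.65 -0.48] 0.4
```

play_rows:
  series:
    - [-1, 0.001, 0, 0.015, 0, 0, 0]
    - [-1, 0.002, 0, 0.03, 0, 0, 0]
    - [-1, 0.002, 0, 0.045, 0, 0, 0]
    - [-1, 0.001, 0, 0.06, 0, 0, 0]
    - [-1, 0.0005, 0, 0.075, 0, 0, 0]
    - [-1, 0, 0, 0.085, 0, 0, 0]
    - [-1, 0, 0, 0.0955, 0, 0, 0]
    - [-1, 0, 0, 0.0955, 0, 0, 0]

```text
t: 2.5
tcp_pos: [528.2, -54.6, 56.3]
ee_rot: [[0.967, -0.0, 0.256], [0.0, -1.0, -0.001], [0.256, 0.001, -0.967]]
wrist_force: [-0.7, -0.5, 0.6]
opening: 0.5
gripper_force: 0.0
```

```bash
python3 mv.py 530 -56.5 49 15 530 -56.5 38 15 530 -56.5 36 15
python3 - <<'E'
from h import *
from plant import eyes
c=eyes.camera("side"); i=c["pixels"][230:380,240:440,::-1]
cv2.imwrite("pics/s1.png",cv2.resize(i,None,fx=4,fy=4,interpolation=cv2.INTER_CUBIC))
E
```

```text
[530.0, -56.5, 49.0, 15.0] [-0.0001, 0.0019, 0.0075, 0.05, 0.17, 0.0]
[530.0, -56.5, 38.0, 15.0] [-0.0029, 0.0019, 0.0182, 0.05, 0.17, 0.0]
[530.0, -56.5, 36.0, 15.0] [-0.0034, 0.0019, 0.0201, 0.05, 0.17, 0.0]
2.5 [528.2 -54.6  56.3] [[0.967, -0.0, 0.256], [0.0, -1.0, -0.001], [0.256, 0.001, -0.967]] [-0.68 -0.45  0.55] 0.5
```

View pics/s1.png

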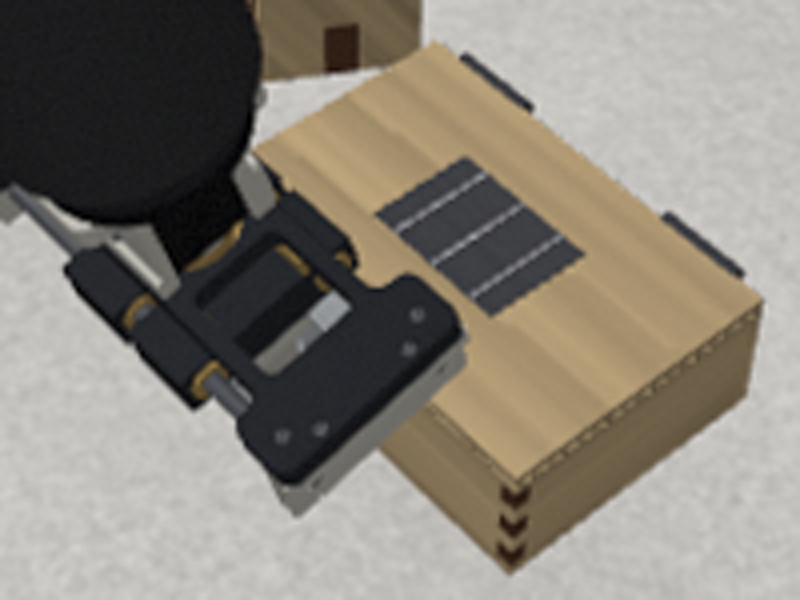

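The crop shows the gripper hovering in front of the lid. It hides the tab, and the fingertips sit near crop (330,470). The lid is still shut, so I'll press now.

play_rows:
  series:
    - [-1, -0.0005, 0.001, 0.004, 0, 0, 0]
    - [-1, -0.001, 0.001, 0.0075, 0, 0, 0]
    - [-1, -0.0012, 0.001, 0.01, 0, 0, 0]
    - [-1, -0.0016, 0.001, 0.0125, 0, 0, 0]
    - [-1, -0.002, 0.001, 0.0145, 0, 0, 0]
    - [-1, -0.0025, 0.001, 0.0165, 0, 0, 0]
    - [-1, -0.003, 0.001, 0.0185, 0, 0, 0]
    - [-1, -0.003, 0.001, 0.0185, 0, 0, 0]

```text
t: 3.35
tcp_pos: [530.8, -55.3, 38.9]
ee_rot: [[0.966, 0.0, 0.258], [0.0, -1.0, -0.0], [0.258, 0.0, -0.966]]
wrist_force: [-3.2, 0.8, 2.3]
opening: 0.2
gripper_force: 1.7
```

```bash
cat > lid.py <<'E'
from h import *
from plant import eyes
for n in ("side","top"):
    c=eyes.camera(n);P=pts(c);np.savez(n+"1.npz",**c)
    h=cv2.cvtColor(c["pixels"],cv2.COLOR_RGB2HSV)
    m=(c["depth"]>0)&(h[...,1]>60)&(P[...,0]>555)&(P[...,0]<760)&(P[...,2]>57)&(P[...,2]<220)&(P[...,1]<60)&(P[...,1]>-170)
    for y0,y1 in((-150,-100),(-10,30)):
        q=P[m&(P[...,1]>y0)&(P[...,1]<y1)]
        if len(q)>60:
            f=np.polyfit(q[:,0],q[:,2],1);print(n,y0,len(q),"lid angle",round(float(-np.arctan(f[0])),3),"xmin",q[:,0].min().round(1),"z",q[:,2].min().round(1),q[:,2].max().round(1))
E
python3 lid.py; python3 mv.py 529 -56 36 15
```

```text
side -150 1763 lid angle 0.312 xmin 564.4 z 57.1 104.4
side -10 906 lid angle 0.324 xmin 572.1 z 58.6 104.3
top -150 2233 lid angle 0.377 xmin 563.7 z 57.0 119.5
top -10 1768 lid angle 0.397 xmin 565.7 z 57.1 118.4
[529.0, -56.0, 36.0, 15.0] [-0.0026, 0.0007, 0.0025, 0.01, 0.02, 0.0]
3.45 [530.8 -55.3  39.1] [[0.966, 0.0, 0.258], [0.0, -1.0, -0.0], [0.258, 0.0, -0.966]] [-3.    0.59  3.06] 0.6
```

The lid has released and is rising. I'll back off along the tool axis.

play_rows:
  series:
    - [-1, 0, 0, 0, 0, 0, 0]
    - [-1, 0, 0, -0.005, 0, 0, 0]
    - [-1, -0.002, 0, -0.015, 0, 0, 0]
    - [-1, -0.004, 0, -0.03, 0, 0, 0]
    - [-1, -0.01, 0, -0.045, 0, 0, 0]
    - [-1, -0.02, 0, -0.06, 0, 0, 0]
    - [-1, -0.03, 0, -0.07, 0, 0, 0]
    - [-1, -0.03, 0, -0.07, 0, 0, 0]

```text
t: 4.25
tcp_pos: [483.5, -55.0, 100.4]
ee_rot: [[0.965, 0.0, 0.261], [-0.0, -1.0, 0.001], [0.261, -0.001, -0.965]]
wrist_force: [0.4, -0.4, -0.1]
opening: 0.2
gripper_force: 0.0
```

```bash
python3 lid.py; python3 mv.py 500 -57 110 45
python3 - <<'E'
from h import *
c=dict(np.load("side1.npz")); i=c["pixels"][190:390,230:450,::-1]
cv2.imwrite("pics/s2.png",cv2.resize(i,None,fx=3,fy=3,interpolation=cv2.INTER_CUBIC))
E
```

```text
side -150 1071 lid angle 0.59 xmin 564.9 z 57.0 137.3
side -10 663 lid angle 0.584 xmin 568.3 z 57.2 137.1
top -150 1981 lid angle 0.541 xmin 563.8 z 57.0 138.7
top -10 1573 lid angle 0.556 xmin 565.4 z 57.1 140.5
[500.0, -57.0, 110.0, 45.0] [0.0176, 0.0021, -0.0059, -0.05, 29.91, 0.01]
4.35 [484.5 -54.9  99.7] [[0.966, 0.001, 0.26], [0.0, -1.0, 0.001], [0.26, -0.001, -0.966]] [-0.02  0.02  0.05] 0.2
```

View pics/s2.png

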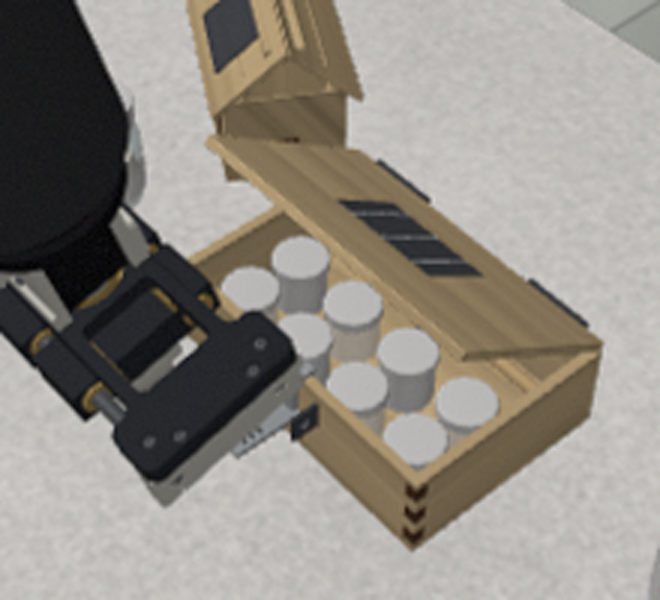

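The crop shows the lid ajar at about 0.59 rad, its front edge running from crop (210,140) to (465,355). The tab is back up near (265,430). Next I'll tilt the tool to 45° at a standoff.

play_rows:
  series:
    - [-1, 0.002, 0.001, 0, 0, 3, 0]
    - [-1, 0.005, 0.002, -0.001, 0, 8, 0]
    - [-1, 0.008, 0.002, -0.002, 0, 13, 0]
    - [-1, 0.011, 0.002, -0.004, 0, 18, 0]
    - [-1, 0.014, 0.002, -0.005, 0, 23, 0]
    - [-1, 0.018, 0.002, -0.006, 0, 28, 0]
    - [-1, 0.018, 0.002, -0.006, 0, 30, 0]
    - [-1, 0.018, 0.002, -0.006, 0, 30, 0]

```text
t: 5.15
tcp_pos: [475.8, -115.7, 119.8]
ee_rot: [[0.752, 0.056, 0.657], [-0.001, -0.996, 0.087], [0.659, -0.067, -0.749]]
wrist_force: [-1.1, -1.9, -0.2]
opening: 0.3
gripper_force: 0.0
```

```bash
python3 mv.py 550 -57 98 45 590 -57 98 45;  python3 - <<'E'
from mv import *
# tip front-corner on circle about hinge (692,59): print TCP and deltas from standoff per step
from plant import r
s=r.get_state();p=np.array(s["tcp_pos"]);R=np.array(s["ee_rot"])
p0=np.array([590,-57,98.]);R0=Rt(45)
for psi in range(24,104,4):
    a=np.radians(psi); th=max(45-max(0,psi-40)*0.6,15); Rq=Rt(th)
    tip=np.array([692-110*np.cos(a),-57,59+110*np.sin(a)]); t=tip-9.5*Rq[:,0]
    print(psi,round(th,1),t.round(0),delta(p0,R0,t,Rq))
E
```

```text
[550.0, -57.0, 98.0, 45.0] [0.0414, -0.0529, 0.0701, -5.0, 3.77, -0.25]
[590.0, -57.0, 98.0, 45.0] [0.0715, -0.0506, 0.0964, -5.0, 3.77, -0.25]
5.15 [ 475.8 -115.7  119.8] [[0.752, 0.056, 0.657], [-0.001, -0.996, 0.087], [0.659, -0.067, -0.749]] [-1.15 -1.92 -0.21] 0.3
24 45.0 [585. -57.  97.] [-0.0044, 0.0, -0.003, 0.0, 0.0, 0.0]
28 45.0 [588. -57. 104.] [0.0029, 0.0, -0.0055, 0.0, 0.0, 0.0]
32 45.0 [592. -57. 111.] [0.0103, 0.0, -0.0075, 0.0, 0.0, 0.0]
36 45.0 [596. -57. 117.] [0.0178, 0.0, -0.0089, 0.0, 0.0, 0.0]
40 45.0 [601. -57. 123.] [0.0255, 0.0, -0.0099, 0.0, 0.0, 0.0]
44 42.6 [606. -57. 129.] [0.0331, 0.0, -0.0107, 0.0, -2.4, 0.0]
48 40.2 [611. -57. 135.] [0.0408, 0.0, -0.0109, 0.0, -4.8, 0.0]
52 37.8 [617. -57. 140.] [0.0485, 0.0, -0.0107, 0.0, -7.2, 0.0]
56 35.4 [623. -57. 145.] [0.0562, 0.0, -0.0099, 0.0, -9.6, 0.0]
60 33.0 [629. -57. 149.] [0.0637, 0.0, -0.0085, 0.0, -12.0, 0.0]
64 30.6 [636. -57. 153.] [0.0712, 0.0, -0.0067, 0.0, -14.4, 0.0]
68 28.2 [642. -57. 157.] [0.0784, 0.0, -0.0043, 0.0, -16.8, 0.0]
72 25.8 [649. -57. 159.] [0.0855, 0.0, -0.0014, 0.0, -19.2, 0.0]
76 23.4 [657. -57. 162.] [0.0924, 0.0, 0.0019, 0.0, -21.6, 0.0]
80 21.0 [664. -57. 164.] [0.099, 0.0, 0.0057, 0.0, -24.0, 0.0]
84 18.6 [671. -57. 165.] [0.1053, 0.0, 0.01, 0.0, -26.4, 0.0]
88 16.2 [679. -57. 166.] [0.1112, 0.0, 0.0147, 0.0, -28.8, 0.0]
92 15 [687. -57. 166.] [0.1168, 0.0, 0.0199, 0.0, -30.0, 0.0]
96 15 [694. -57. 166.] [0.1218, 0.0, 0.0257, 0.0, -30.0, 0.0]
100 15 [702. -57. 165.] [0.1264, 0.0, 0.0319, 0.0, -30.0, 0.0]
```

Run:
```python
from plant import r
import numpy as np
s=r.get_state();print(s["q"],np.round(s["joint_vel"],3),s["tcp_pos"])
```

```text
[ 0.13051746 -0.07717941 -0.92173012 -0.39488246 -0.00253465  1.86615068] [-3.150e-01  2.440e-01  4.620e-01 -1.958e+00  1.000e-03  2.185e+00] [ 475.8006633  -115.73099216  119.75211602]
```

Tilting this close to the base drove joint 5 to its limit and shifted the tool sideways, though it touched nothing. I'll go back to a 15° tilt and use about 30° further out.

```bash
python3 mv.py 500 -57 120 15
```

```text
[500.0, -57.0, 120.0, 15.0] [0.0183, -0.0572, 0.0208, -4.93, -26.21, 1.06]
5.15 [ 475.8 -115.7  119.8] [[0.752, 0.056, 0.657], [-0.001, -0.996, 0.087], [0.659, -0.067, -0.749]] [-1.15 -1.92 -0.21] 0.3
```

play_rows:
  series:
    - [-1, 0, 0, 0, 0, -3, 0]
    - [-1, 0, 0, 0, 0, -6, 0]
    - [-1, 0, 0, 0, 0, -10, 0]
    - [-1, 0, 0, 0, 0, -14, 0]
    - [-1, 0, 0, 0, 0, -18, 0]
    - [-1, 0, 0, 0, 0, -22, 0]
    - [-1, 0, 0, 0, 0, -25, 0]
    - [-1, 0, 0, 0, 0, -25, 0]

```text
t: 5.95
tcp_pos: [478.1, -115.7, 119.9]
ee_rot: [[0.96, 0.057, 0.275], [0.036, -0.996, 0.08], [0.278, -0.067, -0.958]]
wrist_force: [-0.2, -0.4, 0.2]
opening: 0.4
gripper_force: 0.0
```

```bash
python3 mv.py 520 -57 105 20; python3 -c "
from plant import r
print(r.get_state()['q'])"
```

```text
[520.0, -57.0, 105.0, 20.0] [0.0382, -0.0551, 0.0304, -4.66, 3.92, 1.91]
5.95 [ 478.1 -115.7  119.9] [[0.96, 0.057, 0.275], [0.036, -0.996, 0.08], [0.278, -0.067, -0.958]] [-0.24 -0.43  0.21] 0.4
[ 0.12399905  0.02612005 -0.69437217 -0.08506497 -0.56523725  1.5596002 ]
```

play_rows:
  series:
    - [-1, 0.004, -0.005, 0.003, -0.5, 0.4, 0.2]
    - [-1, 0.01, -0.014, 0.008, -1, 1, 0.5]
    - [-1, 0.016, -0.023, 0.013, -2, 1.6, 0.8]
    - [-1, 0.022, -0.032, 0.018, -3, 2.3, 1.2]
    - [-1, 0.028, -0.041, 0.023, -4, 3, 1.5]
    - [-1, 0.034, -0.049, 0.027, -4.6, 3.6, 1.8]
    - [-1, 0.038, -0.055, 0.0304, -4.66, 3.9, 1.9]
    - [-1, 0.038, -0.055, 0.0304, -4.66, 3.9, 1.9]

```text
t: 6.75
tcp_pos: [516.8, -56.6, 104.0]
ee_rot: [[0.94, 0.001, 0.341], [0.001, -1.0, 0.001], [0.341, -0.001, -0.94]]
wrist_force: [-0.4, -0.0, -0.2]
opening: 0.2
gripper_force: 0.0
```

```bash
python3 mv.py 545 -57 98 26 570 -57 97 30 584 -57 97 30; python3 -c "
from plant import r
print(r.get_state()['q'])"
```

```text
[545.0, -57.0, 98.0, 26.0] [0.0244, 0.0005, 0.0152, -0.07, 6.04, 0.06]
[570.0, -57.0, 97.0, 30.0] [0.0476, 0.0005, 0.0247, -0.07, 10.04, 0.06]
[584.0, -57.0, 97.0, 30.0] [0.0608, 0.0005, 0.0295, -0.07, 10.04, 0.06]
6.75 [516.8 -56.6 104. ] [[0.94, 0.001, 0.341], [0.001, -1.0, 0.001], [0.341, -0.001, -0.94]] [-0.43 -0.02 -0.19] 0.2
[ 0.32528775  0.04419767 -0.9214948   0.3828415  -0.29348205  0.89705269]
```

play_rows:
  series:
    - [-1, 0.004, 0, 0.002, 0, 0, 0]
    - [-1, 0.012, 0, 0.005, 0, 0, 0]
    - [-1, 0.021, 0, 0.008, 0, 0, 0]
    - [-1, 0.03, 0, 0.012, 0, 0, 0]
    - [-1, 0.039, 0, 0.015, 0, 0, 0]
    - [-1, 0.047, 0, 0.018, 0, 0, 0]
    - [-1, 0.054, 0, 0.021, 0, 0, 0]
    - [-1, 0.054, 0, 0.021, 0, 0, 0]

```text
t: 7.55
tcp_pos: [576.6, -56.9, 103.6]
ee_rot: [[0.94, -0.0, 0.342], [-0.0, -1.0, 0.0], [0.342, -0.0, -0.94]]
wrist_force: [0.2, -0.1, -0.1]
opening: 0.3
gripper_force: 0.0
```

```bash
cat > path.py <<'E'
from mv import *
from plant import r
s=r.get_state();p=np.array(s["tcp_pos"]);R=np.array(s["ee_rot"])
H=np.array([693,-57,59.]);th=20;Rq=Rt(th);t=np.radians(th);up=np.array([-np.sin(t),0,np.cos(t)])
print(s["t"],p.round(1),s["q"].__class__,np.round(s["q"],2),np.round(s["wrist_force"],1))
for a in range(30,110,4):
    f=np.radians(a);n=np.array([-np.sin(f),0,-np.cos(f)]);d=np.array([-np.cos(f),0,np.sin(f)])
    tip=H+130*d+3*n-22*up if a<=70 else H+108*d+3*n
    q=tip-9.5*Rq[:,0]; print(a,q.round(0),delta(p,R,q,Rq))
E
python3 path.py; python3 lid.py
```

```text
7.55 [576.6 -56.9 103.6] <class 'numpy.ndarray'> [ 0.29  0.14 -0.78  0.31 -0.32  1.  ] [ 0.2 -0.1 -0.1]
30 [578. -57.  97.] [-0.0012, 0.0001, 0.0061, -0.02, -0.01, -0.01]
34 [582. -57. 105.] [0.0058, 0.0001, 0.0003, -0.02, -0.01, -0.01]
38 [587. -57. 113.] [0.0132, 0.0001, -0.0049, -0.02, -0.01, -0.01]
42 [593. -57. 120.] [0.021, 0.0001, -0.0096, -0.02, -0.01, -0.01]
46 [599. -57. 127.] [0.0291, 0.0001, -0.0138, -0.02, -0.01, -0.01]
50 [606. -57. 133.] [0.0374, 0.0001, -0.0174, -0.02, -0.01, -0.01]
54 [613. -57. 138.] [0.046, 0.0001, -0.0204, -0.02, -0.01, -0.01]
58 [620. -57. 144.] [0.0547, 0.0001, -0.0228, -0.02, -0.01, -0.01]
62 [628. -57. 148.] [0.0636, 0.0, -0.0246, -0.02, -0.01, -0.01]
66 [636. -57. 153.] [0.0726, 0.0, -0.0257, -0.02, -0.01, -0.01]
70 [644. -57. 156.] [0.0817, 0.0, -0.0262, -0.02, -0.01, -0.01]
74 [651. -57. 159.] [0.0892, 0.0, -0.0262, -0.02, -0.01, -0.01]
78 [659. -57. 161.] [0.0967, 0.0, -0.0256, -0.02, -0.01, -0.01]
82 [666. -57. 162.] [0.1042, 0.0, -0.0245, -0.02, -0.01, -0.01]
86 [674. -57. 163.] [0.1116, 0.0, -0.0229, -0.02, -0.01, -0.01]
90 [681. -57. 164.] [0.1188, 0.0, -0.0207, -0.02, -0.01, -0.01]
94 [689. -57. 164.] [0.1259, 0.0, -0.0181, -0.02, -0.01, -0.01]
98 [696. -57. 163.] [0.1327, 0.0, -0.015, -0.02, -0.01, -0.01]
102 [704. -57. 162.] [0.1394, 0.0, -0.0114, -0.02, -0.01, -0.01]
106 [711. -57. 160.] [0.1457, 0.0, -0.0074, -0.02, -0.01, -0.01]
side -150 911 lid angle 0.592 xmin 558.4 z 57.1 217.0
side -10 184 lid angle 0.155 xmin 567.7 z 57.0 90.9
top -150 1971 lid angle 0.599 xmin 563.7 z 57.1 208.5
top -10 1583 lid angle 0.626 xmin 563.5 z 57.0 207.9
```

Everything is in place under the lid's edge. I'll push up to about 66° first.

play_rows:
  series:
    - [-1, 0.006, 0, 0, 0, 0, 0]
    - [-1, 0.013, 0, -0.005, 0, 0, 0]
    - [-1, 0.021, 0, -0.01, 0, 0, 0]
    - [-1, 0.03, 0, -0.014, 0, 0, 0]
    - [-1, 0.04, 0, -0.018, 0, 0, 0]
    - [-1, 0.051, 0, -0.022, 0, 0, 0]
    - [-1, 0.062, 0, -0.0245, 0, 0, 0]
    - [-1, 0.0725, 0, -0.0257, 0, 0, 0]

```text
t: 8.45
tcp_pos: [635.9, -56.9, 153.9]
ee_rot: [[0.939, 0.0, 0.343], [-0.0, -1.0, 0.001], [0.343, -0.001, -0.939]]
wrist_force: [-0.3, -0.3, 0.4]
opening: 0.5
gripper_force: 0.2
```

```bash
python3 path.py | tail -12
python3 - <<'E'
from h import *
from plant import eyes
c=eyes.camera("side"); i=c["pixels"][140:390,210:470,::-1]
cv2.imwrite("pics/s3.png",cv2.resize(i,None,fx=2.3,fy=2.3,interpolation=cv2.INTER_CUBIC))
E
```

```text
62 [628. -57. 148.] [-0.0094, 0.0001, 0.0024, -0.05, -0.08, -0.01]
66 [636. -57. 153.] [-0.0004, 0.0001, 0.0012, -0.05, -0.08, -0.01]
70 [644. -57. 156.] [0.0087, 0.0001, 0.0007, -0.05, -0.08, -0.01]
74 [651. -57. 159.] [0.0162, 0.0001, 0.0008, -0.05, -0.08, -0.01]
78 [659. -57. 161.] [0.0237, 0.0001, 0.0014, -0.05, -0.08, -0.01]
82 [666. -57. 162.] [0.0312, 0.0001, 0.0025, -0.05, -0.08, -0.01]
86 [674. -57. 163.] [0.0385, 0.0001, 0.0041, -0.05, -0.08, -0.01]
90 [681. -57. 164.] [0.0458, 0.0001, 0.0063, -0.05, -0.08, -0.01]
94 [689. -57. 164.] [0.0528, 0.0001, 0.0089, -0.05, -0.08, -0.01]
98 [696. -57. 163.] [0.0597, 0.0001, 0.012, -0.05, -0.08, -0.01]
102 [704. -57. 162.] [0.0663, 0.0001, 0.0156, -0.05, -0.08, -0.01]
106 [711. -57. 160.] [0.0727, 0.0001, 0.0197, -0.05, -0.08, -0.01]
```

View pics/s3.png

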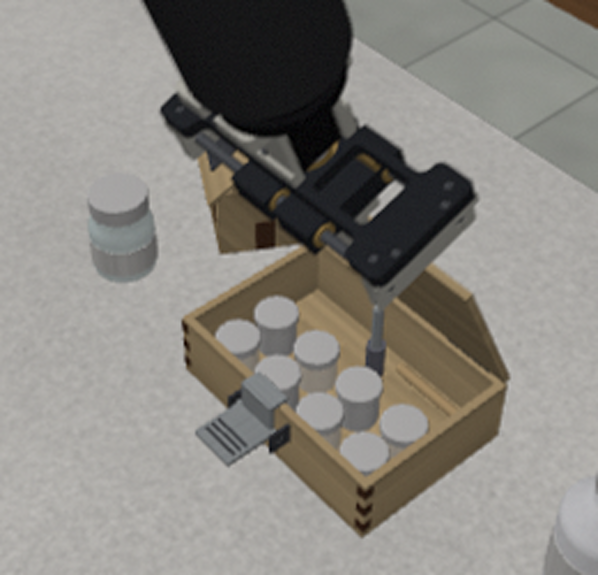

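The crop shows the lid raised behind the fingertips, with its right edge running from crop (475,295) to (505,375). The tab at (235,430) is back at rest and the box hasn't moved. I'll push on past upright.

play_rows:
  series:
    - [-1, 0.0087, 0, 0.0005, 0, 0, 0]
    - [-1, 0.0175, 0, 0.001, 0, 0, 0]
    - [-1, 0.026, 0, 0.0018, 0, 0, 0]
    - [-1, 0.034, 0, 0.003, 0, 0, 0]
    - [-1, 0.042, 0, 0.005, 0, 0, 0]
    - [-1, 0.049, 0, 0.0075, 0, 0, 0]
    - [-1, 0.0555, 0, 0.01, 0, 0, 0]
    - [-1, 0.06, 0, 0.012, 0, 0, 0]

```text
t: 9.3
tcp_pos: [695.9, -57.1, 161.7]
ee_rot: [[0.94, -0.0, 0.342], [-0.0, -1.0, 0.0], [0.342, -0.0, -0.94]]
wrist_force: [-0.8, 0.6, -0.1]
opening: 0.4
gripper_force: 0.1
```

play_rows:
  series:
    - [-1, 0, 0, 0, 0, 0, 0]
    - [-1, 0, 0, 0, 0, 0, 0]
    - [-1, 0, 0, 0, 0, 0, 0]
    - [-1, 0, 0, 0, 0, 0, 0]
    - [-1, 0, 0, 0, 0, 0, 0]
    - [-1, 0, 0, 0, 0, 0, 0]
    - [-1, 0, 0, 0, 0, 0, 0]
    - [-1, 0, 0, 0, 0, 0, 0]

```text
t: 10.1
tcp_pos: [695.2, -57.1, 161.9]
ee_rot: [[0.94, -0.0, 0.342], [-0.0, -1.0, 0.0], [0.342, -0.0, -0.94]]
wrist_force: [-0.1, -0.2, 0.1]
opening: 0.1
gripper_force: 0.0
```

```bash
cat > ang.py <<'E'
from h import *
from plant import eyes
for n in ("top","side"):
    c=eyes.camera(n);P=pts(c)
    h=cv2.cvtColor(c["pixels"],cv2.COLOR_RGB2HSV)
    for y0,y1 in ((-150,-105),(0,30)):
        q=P[(c["depth"]>0)&(h[...,1]>60)&(P[...,0]>675)&(P[...,0]<790)&(P[...,2]>85)&(P[...,2]<200)&(P[...,1]<y1)&(P[...,1]>y0)]
        if len(q)>20: f=np.polyfit(q[:,2],q[:,0],1);print(n,y0,len(q),"angle",round(float(np.pi/2+np.arctan(f[0])),3),"x",q[:,0].min().round(),q[:,0].max().round(),"zmax",q[:,2].max().round())
E
python3 ang.py; python3 path.py|head -1
```

```text
top -150 602 angle 1.935 x 698.0 739.0 zmax 185.0
top 0 349 angle 1.945 x 717.0 740.0 zmax 185.0
side -150 1645 angle 1.922 x 700.0 743.0 zmax 182.0
side 0 275 angle 1.921 x 701.0 718.0 zmax 119.0
10.2 [695.3 -57.1 161.9] <class 'numpy.ndarray'> [ 0.24  0.26 -0.41  0.15 -0.57  1.22] [-0.5 -0.1  0.3]
```

The lid is at its stop (1.92 rad). I'll retreat and check.

play_rows:
  series:
    - [-1, -0.006, 0, -0.005, 0, 0, 0]
    - [-1, -0.015, 0, -0.017, 0, 0, 0]
    - [-1, -0.025, 0, -0.033, 0, 0, 0]
    - [-1, -0.036, 0, -0.052, 0, 0, 0]
    - [-1, -0.047, 0, -0.072, 0, 0, 0]
    - [-1, -0.058, 0, -0.092, 0, 0, 0]
    - [-1, -0.067, 0, -0.109, 0, 0, 0]
    - [-1, -0.067, 0, -0.109, 0, 0, 0]

```text
t: 11.0
tcp_pos: [593.8, -57.1, 244.7]
ee_rot: [[0.938, 0.0, 0.346], [-0.0, -1.0, 0.002], [0.346, -0.002, -0.938]]
wrist_force: [0.9, 0.1, 0.2]
opening: 0.4
gripper_force: 0.0
```

play_rows:
  series:
    - [-1, 0, 0, 0, 0, 0, 0]
    - [-1, 0, 0, 0, 0, 0, 0]
    - [-1, 0, 0, 0, 0, 0, 0]
    - [-1, 0, 0, 0, 0, 0, 0]
    - [-1, 0, 0, 0, 0, 0, 0]
    - [-1, 0, 0, 0, 0, 0, 0]
    - [-1, 0, 0, 0, 0, 0, 0]
    - [-1, 0, 0, 0, 0, 0, 0]

```text
t: 11.8
tcp_pos: [595.0, -57.1, 241.3]
ee_rot: [[0.94, -0.0, 0.342], [-0.0, -1.0, 0.0], [0.342, -0.0, -0.94]]
wrist_force: [-0.5, 0.0, -0.2]
opening: 0.7
gripper_force: 0.0
```

```bash
python3 ang.py
python3 - <<'E'
from h import *
from plant import eyes
c=eyes.camera("side"); cv2.imwrite("pics/s4.png",c["pixels"][:,:,::-1])
E
```

```text
top -150 1069 angle 1.928 x 698.0 739.0 zmax 186.0
top 0 687 angle 1.929 x 699.0 740.0 zmax 185.0
side -150 1700 angle 1.925 x 700.0 744.0 zmax 182.0
side 0 40 angle 1.91 x 702.0 711.0 zmax 107.0
```

View pics/s4.png

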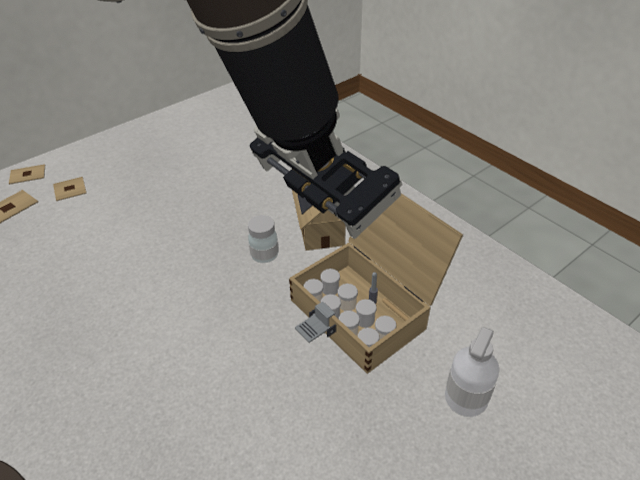

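The lid rests open, its top edge running from (400,190) to (462,235), and the tab is back at (315,325). The box corners, jar (263,238), bottle (472,375) and house (325,225) are where they started. The gripper is clear of everything.

```bash
python3 -c "
from plant import workorder
print(workorder.job_done())"
```

```text
the job is handed in; nothing more can be done
None
```

The job is handed in after about 12 s on the robot's clock: the tab was pressed and has sprung back, the lid rests open at its stop (about 1.92 rad), and the last picture shows the box, bottle, jar and house where they started (the hand-in gave no verdict).

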